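# Line up the quarter-turn stud and hold the filter cover shut

### The arm

A 6-joint arm with a two-finger parallel gripper is mounted at the origin on a cart in front of the work surface, level with it; the furniture and walls round the work are solid. World frame = base frame: x ahead of the robot, y to its left, z up, the work surface at z = 0. Lengths are in m, angles in degrees, forces in N, time in s.
With the tool pointing down it reaches from about 0.325 to 0.85 m from the base axis. Payload 15.5 kg.
Tool frame: the origin (TCP) lies midway between the tips of the shut fingers; the grasp point (between the pads) lies 19 mm behind it; y points along the fingers, x is the direction in which the jaws open and shut, and the axes are right-handed (so a half turn about y gives the same grasp; the last joint's range is limited). The gripper opens to 91 mm and grips with 3 to 60 N. Pads are 32 mm wide; open, the fingers measure 118 mm over their backs; the gripper's body (76 mm by 178 mm) begins 60 mm behind the grasp point.
Start: joints at [-74.685, 28.281, 77.091, -0, 74.628, -5.472], TCP at [0.222, -0.584, 0.214] pointing down, gripper open.
Joint ranges: [-166.48, 166.48], [-47.26, 123.95], [12.59, 153.08], [-70.14, 250.14], [6.76, 159.57], [-176.63, 176.63]. Speed limits (degrees/s): [108.29, 108.29, 147.25, 172.46, 172.46, 172.46].

### API

Orientations are given as a 3x3 rotation matrix whose columns are the frame's x, y, z axes.
In Python, from bench import ctrl gives the robot as it stands. The module is installed in compiled form; this text tells all that it offers. Calls block until the motion is done:
- ctrl.goto(position, orientation): joint-space move of the TCP to a pose.
- ctrl.move_l(position, vel=0.15, ori=None, contact_N=None): straight line of the TCP; ori=None keeps the orientation; vel is the mean speed in m/s. With contact_N (N) it stops when the force on the tool has changed by that much, and returns True; else False.
- ctrl.movej(angles): joint-space move.
- ctrl.command_gripper(opening): opening from 0.0 (shut) to 1.0 (fully open); the grip force is fixed at half the most; returns when the fingers have stopped.
- ctrl.sleep(seconds).
- ctrl.ik(position, orientation): joint angles nearest the present ones, or None.
- ctrl.read_camera(name): name is "scene" or "top" or "wrist"; returns the picture (384x512x3 uint8, blue, green, red); there is no depth.
- ctrl.camera_params(name): a dict with "fx", "fy", "cx", "cy" (pixels), "D" ([k1, k2, p1, p2, k3] as OpenCV has them; the pictures are not rectified), "pose" (4x4, takes a point from camera to world coordinates); the wrist camera has in their place "T_tool_cam" (4x4, takes a point from camera to tool coordinates, whose origin is the TCP and whose axes are the tool frame's). Camera axes: x right, y up, looking along -z (the intrinsics and any distortion apply to the point x, -y, -z); pixel columns grow to the right and rows downward; lengths in m; the calibration is good to about 2 mm. A picture is of the moment at which its call begins: read the wrist's pose just before it. camera_params takes no time and is no camera call.
A pose or a line that the arm cannot do raises ctrl.MotionError and nothing moves.
- ctrl.sign_off(): hands the job in, once; it reports no verdict.
Readings, each from a call of its own:
- ctrl.current_t(): time.
- ctrl.current_q(): joint angles.
- ctrl.current_dq(): joint speeds.
- ctrl.current_effort(): joint torques, N m.
- ctrl.current_tool_pos(): TCP position.
- ctrl.current_eef_rot(): TCP orientation.
- ctrl.current_contact_force(): force on the tool from outside, world axes, zero at the start.
- ctrl.current_wrist_torque(): the same for the moment, N m.
- ctrl.current_grip_width(): opening from 0.0 (shut) to 1.0 (fully open).
Only numpy, scipy, OpenCV 4.12 (cv2) and the standard library are available. Lean on these libraries where they do the work, as an engineer would, in place of code of your own. Each camera call takes 0.05 s, during which the arm holds its last target.

### The job

Get the air sampler's filter bay ready for locking: turn the steel quarter-turn wing, while the cover still stands open, until it lines up lengthwise with the slot in the cover, then swing the sprung cover down over the wing until it lies fully shut on the frame. The cover springs open when let go, so finish while still holding it pressed shut with the gripper. Leave the two vials and the timer beside the sampler where they are.

Things in the scene. Friction and masses are not known exactly. Their poses are not given: they have to be found in the camera images.
- sampler: Low grey bench air sampler, fixed: x -120 to +110 mm, y +-90, 65 mm high; a steel spigot sticks out 28 mm on its +y side. Origin under its middle on the bench, z up, -x its front (dark window, two white keys). Its top at 65 mm is the frame on which the cover shuts: a flat land from x = -120 to +20, then the sunk filter bay to x = +95.
- wing (a joint): Turn of the stud at sampler x = -25, y = 0 mm, rad about its upright axis. 0: the wing's long axis lies along sampler x, in line with the cover's slot. Positive: anticlockwise from above, so the long axis points at sampler yaw + value. Starts at 0.7 to 1.4; stops at -0.6 and 1.55, none at 0; friction about 0.04 N m, stays where left.
- wing_top (a point): Centre of the top of the steel wing, on the stud's axis, 96 mm above the bench. The wing is a flat upright tab 36 mm long and 10 mm thick (grip it across the 10 mm), from 71 to 96 mm above the bench, on a round foot 18 mm in diameter, 6 mm high, on the land at 65 mm. Nothing else stands on the land within 70 mm.
- cover (a joint): Opening angle of the aluminium cover, rad: 0 shut on the frame, 1.5 almost upright at its stop, where it starts. A spring always pushes it open: about 1 N m when shut (6 N at cover_press), 0.25 N m when open. With the wing more than about 0.15 rad out of line the cover lands on it and stops near 0.27.
- cover_hinge (a point): Middle of the hinge line (along sampler y): sampler x = +95, y = 0, z = 65 mm. The cover is a plate 160 mm wide, from 8 to 180 mm off the hinge line, inner face 1 mm and outer face 9 mm off the plane through it. At angle a it points along (-cos a, 0, sin a) of the sampler frame, outer face along (sin a, 0, cos a); open it reaches 245 mm above the bench.
- cover_slot (a point): Middle of the cover's slot, on its outer face, 122 mm from the hinge line, mid-width. The slot is 48 mm long (98 to 146 mm from the hinge) and 16 mm wide. When the cover is shut the wing sticks up 22 mm above it through the slot.
- cover_press (a point): Point on the cover's outer face, in the middle of its width, 163 mm from the hinge line and 17 mm from its free edge, between slot and edge: a good place to push. Moves with the cover.
- vial_a: Loose white-capped vial, 25 mm across, 56 mm tall, standing left (sampler +y) of the sampler; origin at its underside. To be left alone.
- vial_b: The same kind of vial, standing right (sampler -y) of the sampler near its back; origin at its underside. To be left alone.
- timer: Loose white bench timer lying flat, 72 x 66 x 21 mm, right (sampler -y) of the sampler; origin at its underside. To be left alone.

How it is judged (in metres and radians):
On the way, in this order (a step that is already met when the one before it is completed fails the run):
1. the wing is lined up with the slot (within 0.15 rad) while the cover stands open (value of joint wing between -0.15 and 0.15 rad and value of joint cover above 1 rad), for 0.2 s.
2. the cover is shut over the wing (within 0.04 rad) (value of joint cover below 0.04 rad), for 0.3 s.
At the end, for the whole second after the job is handed in: The cover is shut on the frame (joint below 0.04 rad) over the wing, which is still in line with the slot (within 0.2 rad), and the gripper's fingers still press on it with more than 2 N (value of joint cover below 0.04 rad and value of joint wing between -0.2 and 0.2 rad and contact force between the fingers and sampler above 2 N); the arm keeps its last pose, push and grip.
It fails at once if the left vial is pushed more than 30 mm from its place or knocked over (distance of vial_a from where it was at the start of the episode above 0.03 m or angle between vial_a's own z axis and vertical above 0.6 rad).
It fails at once if the right vial is pushed more than 30 mm from its place or knocked over (distance of vial_b from where it was at the start of the episode above 0.03 m or angle between vial_b's own z axis and vertical above 0.6 rad).
It fails at once if the timer is pushed more than 30 mm from its place or knocked over (distance of timer from where it was at the start of the episode above 0.03 m or angle between timer's own z axis and vertical above 0.6 rad).
It also fails if it takes over 51 s, if anything falls off the work surface, if the arm or the gripper's body presses on something with over 40 N, if the wrist force passes 120 N, or if a joint passes its speed limit or range.

## Working session

There is one attempt and no reset: what is moved stays moved. The work goes in short steps, each a Python script; the robot and the scene stay as the last script left them, time stands still between calls to the robot, and variables do not carry over. Pictures are saved under pics/ and viewed, and the job is handed in when it is done.

```bash
mkdir -p pics
python3 - <<'E'
from bench import ctrl
import cv2, numpy as np
np.set_printoptions(precision=4,suppress=True)
for n in ("scene","top","wrist"):
    im=ctrl.read_camera(n); cv2.imwrite(f"pics/{n}0.png",im)
    p=ctrl.camera_params(n); print(n,p)
print(ctrl.current_t(),ctrl.current_eef_rot())
E
```

```text
scene {'fx': 474.3031027495724, 'fy': 474.3031027495724, 'cx': 258.10102794971124, 'cy': 185.56843599797932, 'D': array([-0.118,  0.   ,  0.   ,  0.   ,  0.   ]), 'pose': array([[ 0.6188,  0.4841, -0.6186, -0.0205],
       [-0.7855,  0.3857, -0.484 , -0.5253],
       [ 0.0043,  0.7854,  0.619 ,  0.6311],
       [ 0.    ,  0.    ,  0.    ,  1.    ]])}
top {'fx': 395.5405722357752, 'fy': 395.5405722357752, 'cx': 256.0015785962159, 'cy': 182.78216349941252, 'D': array([-0.095,  0.   ,  0.   ,  0.   ,  0.   ]), 'pose': array([[-0.0151,  0.9996, -0.0249,  0.5025],
       [-0.9996, -0.0157, -0.0215, -0.0872],
       [-0.0219,  0.0245,  0.9995,  1.0863],
       [ 0.    ,  0.    ,  0.    ,  1.    ]])}
wrist {'fx': 277.66153438325796, 'fy': 277.66153438325796, 'cx': 251.5980404656039, 'cy': 193.007487048166, 'D': array([-0.0577,  0.    ,  0.    ,  0.    ,  0.    ]), 'T_tool_cam': array([[ 1.    , -0.0003, -0.0007,  0.0003],
       [-0.0006,  0.2414, -0.9704, -0.1705],
       [ 0.0005,  0.9704,  0.2414,  0.0682],
       [ 0.    ,  0.    ,  0.    ,  1.    ]])}
0.15 [[ 0.3549 -0.0003  0.9349]
 [-0.9349  0.0009  0.3549]
 [-0.001  -1.      0.0001]]
```

View pics/scene0.png

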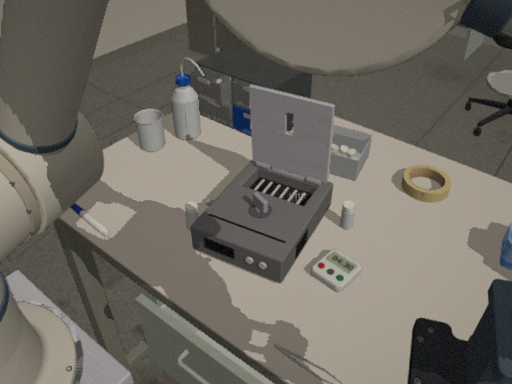

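View pics/top0.png

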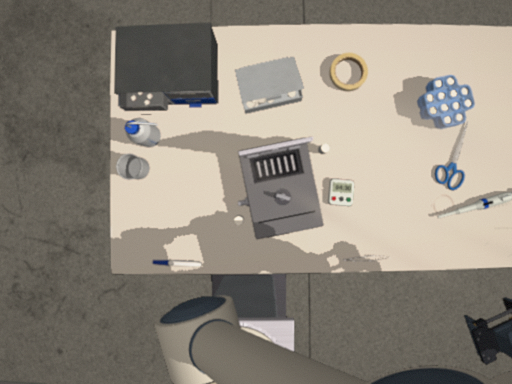

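View pics/wrist0.png

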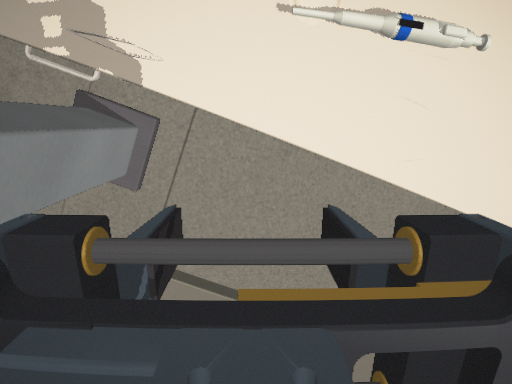

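The scene and top views show the sampler in full, at about (281,190) in top, with the cover open, the vials at (239,220) and (324,149), and the timer at (342,192). I'll zoom in on top and scene to get corners.

Run:
```python
import cv2
a=cv2.imread("pics/top0.png")[125:250,225:365]; cv2.imwrite("pics/topz.png",cv2.resize(a,None,fx=4.7,fy=4.7,interpolation=cv2.INTER_CUBIC))
b=cv2.imread("pics/scene0.png")[80:280,180:350]; cv2.imwrite("pics/scenez.png",cv2.resize(b,None,fx=3,fy=3,interpolation=cv2.INTER_CUBIC))
```

```text
(no output)
```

View pics/topz.png

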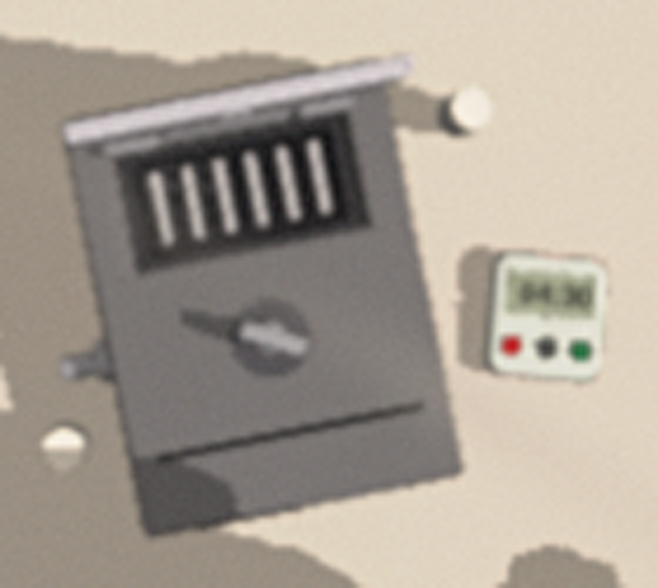

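View pics/scenez.png

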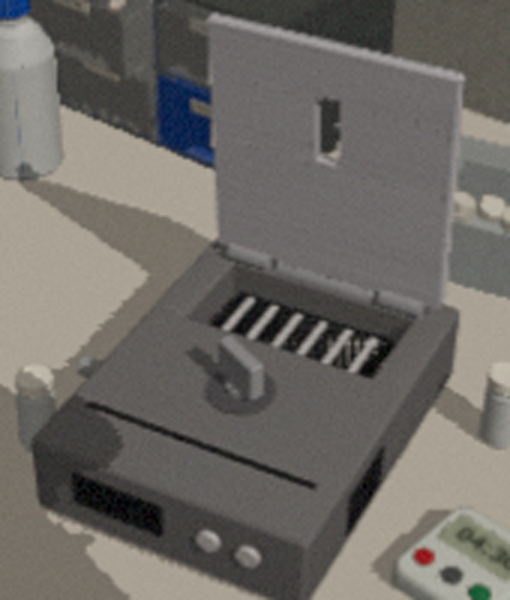

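The zoom shows front top corners near (148,535) and (462,472), and the wing disc at about (270,338). The wing's long axis runs from about (242,328) to (305,350). I'll cast those points onto their planes and cross-check against the scene view.

```bash
cat > h.py <<'E'
from bench import ctrl
import cv2, numpy as np
np.set_printoptions(precision=4,suppress=True)
def K(p): return np.array([[p['fx'],0,p['cx']],[0,p['fy'],p['cy']],[0,0,1.]])
def cast(cam,px,z,pose=None):
    p=ctrl.camera_params(cam); T=p['pose'] if pose is None else pose
    u=cv2.undistortPoints(np.array(px,float).reshape(-1,1,2),K(p),np.array(p['D'])).reshape(-1,2)
    d=np.c_[u[:,0],-u[:,1],-np.ones(len(u))]@T[:3,:3].T; c=T[:3,3]
    return c+d*((z-c[2])/d[:,2])[:,None]
def proj(cam,P,pose=None):
    p=ctrl.camera_params(cam); T=p['pose'] if pose is None else pose
    q=(np.atleast_2d(P)-T[:3,3])@T[:3,:3]; q=q*[1,-1,-1]
    return cv2.projectPoints(q,np.zeros(3),np.zeros(3),K(p),np.array(p['D']))[0].reshape(-1,2)
E
python3 - <<'E'
from h import *
tz=lambda x,y:((x+.5)/4.7-.5+225,(y+.5)/4.7-.5+125)
sz=lambda x,y:((x+.5)/3-.5+180,(y+.5)/3-.5+80)
c=cast('top',[tz(148,535),tz(462,472)],.065); print('front corners',c)
print('sc corners',cast('scene',[sz(36,445),sz(302,543)],.065))
d=cast('top',[tz(270,338)],.071); print('disc',d)
print('disc scene',cast('scene',[sz(239,389)],.070))
w=cast('top',[tz(242,328),tz(305,350)],.096); print('wing ends',w,w.mean(0))
a=c[0]-c[1]; yaw=np.arctan2(a[1],a[0])-np.pi/2; print('yaw',np.degrees(yaw),np.linalg.norm(a))
b=cast('top',[tz(138,272),tz(370,222)],.065); a2=b[0]-b[1]; print('yaw bay',np.degrees(np.arctan2(a2[1],a2[0])-np.pi/2))
ws=cast('scene',[sz(222,338),sz(260,370)],.096); print('wing scene (near)',ws)
v=w[1]-w[0]; print('wing dir deg',np.degrees(np.arctan2(v[1],v[0])))
R=np.array([[np.cos(yaw),-np.sin(yaw)],[np.sin(yaw),np.cos(yaw)]])
for nm,o in (('corner',c.mean(0)[:2]-R@[-.12,0]),('disc',d[0,:2]-R@[-.025,0])): print(nm,o)
print('vials',cast('top',[(239,219),(324,148.5)],.056))
E
```

```text
front corners [[ 0.3843 -0.0633  0.065 ]
 [ 0.4163 -0.236   0.065 ]]
sc corners [[ 0.38   -0.0662  0.065 ]
 [ 0.4141 -0.2316  0.065 ]]
disc [[ 0.4915 -0.1316  0.071 ]]
disc scene [[ 0.4874 -0.1311  0.07  ]]
wing ends [[ 0.4973 -0.1157  0.096 ]
 [ 0.4851 -0.149   0.096 ]] [ 0.4912 -0.1324  0.096 ]
yaw 10.491810702819347 0.17565071658372566
yaw bay 11.266367923219097
wing scene (near) [[ 0.4939 -0.1129  0.096 ]
 [ 0.4847 -0.1485  0.096 ]]
wing dir deg -110.13565160257131
corner [ 0.5183 -0.1278]
disc [ 0.516  -0.1271]
vials [[ 0.4344 -0.0193  0.056 ]
 [ 0.6149 -0.244   0.056 ]]
```

```bash
cat >> h.py <<'E'
def down(deg):
    t=np.radians(deg); return np.array([[np.cos(t),0,-np.sin(t)],[np.sin(t),0,np.cos(t)],[0,-1,0]])
def wpose():
    T=np.eye(4); T[:3,:3]=ctrl.current_eef_rot(); T[:3,3]=ctrl.current_tool_pos()
    return T@ctrl.camera_params('wrist')['T_tool_cam']
E
python3 - <<'E'
from h import *
p=[.490,-.132,.20]
print(ctrl.ik(p,down(150)),ctrl.ik(p,down(160)))
ctrl.goto(p,down(150))
print(ctrl.current_t(),ctrl.current_q(),ctrl.current_tool_pos())
T=wpose(); np.save('T1.npy',T); im=ctrl.read_camera('wrist'); cv2.imwrite('pics/w1.png',im)
print(proj('wrist',[[.491,-.132,.096]],T))
E
```

```text
[ -21.8216   19.7852   94.4896   -0.       65.7252 -171.8216] None
2.7083 [ -21.8513   19.7886   94.4769   -0.0008   65.7229 -171.7884] [ 0.4901 -0.1323  0.2   ]
[[251.6371 193.0484]]
```

View pics/w1.png

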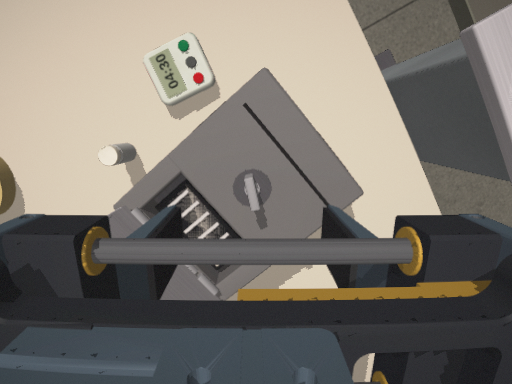

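The wrist view shows the wing between the fingers at about (251,190), close to the predicted (252,193). I'll zoom in to get its axis and centre more accurately.

Run:
```python
import cv2
a=cv2.imread("pics/w1.png")[150:240,200:310]; cv2.imwrite("pics/w1z.png",cv2.resize(a,None,fx=6,fy=6,interpolation=cv2.INTER_CUBIC))
```

```text
(no output)
```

View pics/w1z.png

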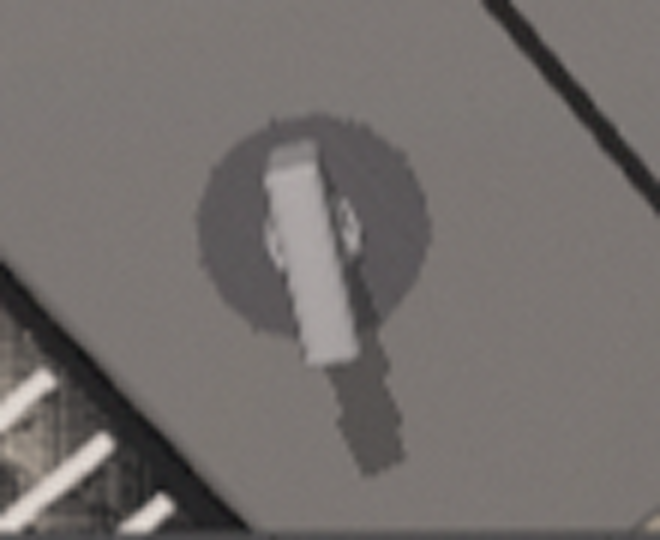

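Run:
```python
from h import *
T=np.load('T1.npy'); z=lambda x,y:((x+.5)/6-.5+200,(y+.5)/6-.5+150)
w=cast('wrist',[z(293,175),z(331,360)],.096,T); print(w,w.mean(0))
v=w[0]-w[1]; print('wing deg',np.degrees(np.arctan2(v[1],v[0]))%180)
print('disc',cast('wrist',[z(315,225)],.065,T))
c=cast('wrist',[(264.5,68.5),(361.5,190)],.065,T); print(c); a=c[1]-c[0]; print(np.degrees(np.arctan2(a[1],a[0]))-90,np.linalg.norm(a))
g=cast('wrist',[(246,105),(324,204)],.065,T); a=g[1]-g[0]; print(np.degrees(np.arctan2(a[1],a[0]))-90)
yaw=np.radians(11);R=np.array([[np.cos(yaw),-np.sin(yaw)],[np.sin(yaw),np.cos(yaw)]])
print(c.mean(0)[:2]+R@[.12,0], c.mean(0)[:2]+R@[.095,0])
```

```text
[[ 0.4864 -0.1464  0.096 ]
 [ 0.497  -0.1151  0.096 ]] [ 0.4917 -0.1308  0.096 ]
wing deg 71.2311733996075
disc [[ 0.4909 -0.1311  0.065 ]]
[[ 0.4171 -0.2333  0.065 ]
 [ 0.3845 -0.0657  0.065 ]]
11.002940243780145 0.17070420420782678
9.284307228256282
[ 0.5186 -0.1266] [ 0.4941 -0.1314]
```

Stud at (0.491,-0.131), wing at 71°, sampler yaw about 10.8°. Next I descend, grip and rotate.

Run:
```python
from h import *
s=[.4912,-.131]
ctrl.move_l(s+[.20],vel=.05,ori=down(150))
print(ctrl.move_l(s+[.075],vel=.1,contact_N=8), ctrl.current_tool_pos(), ctrl.current_contact_force())
ctrl.command_gripper(0.0)
print('grip',ctrl.current_grip_width()*91,ctrl.current_contact_force(),ctrl.current_wrist_torque(),ctrl.current_tool_pos(),ctrl.current_t())
T=wpose(); cv2.imwrite('pics/w2.png',ctrl.read_camera('wrist')); cv2.imwrite('pics/s2.png',ctrl.read_camera('scene'))
```

```text
False [ 0.4915 -0.1311  0.0755] [-0.0802 -0.7799  0.181 ]
grip 9.675843829579817 [-3.386   4.9849  0.9221] [0.7959 0.3244 0.0418] [ 0.4908 -0.1307  0.0749] 5.6167
```

View pics/w2.png

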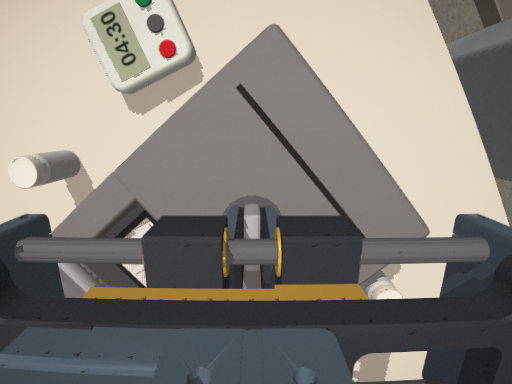

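View pics/s2.png

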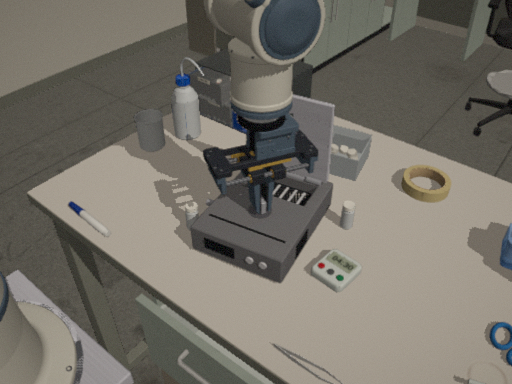

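The wing is held (9.7 mm width, forces small) and has squared itself to the pads. In the wrist view it sits at (252,215), upright between the fingers. Now I rotate to yaw 101°.

Run:
```python
from h import *
p=[.4912,-.131,.075]
for th in (138,126,114,100.9):
    ctrl.goto(p,down(th)); print(th,ctrl.current_contact_force(),ctrl.current_wrist_torque(),ctrl.current_tool_pos(),ctrl.current_grip_width()*91)
x=ctrl.current_eef_rot()[:,0]; print(np.degrees(np.arctan2(x[1],x[0])))
ctrl.command_gripper(.5)
print(ctrl.current_t(), ctrl.current_contact_force())
ctrl.move_l([.4912,-.131,.20],vel=.15)
T=wpose(); np.save('T3.npy',T); im=ctrl.read_camera('wrist'); cv2.imwrite('pics/w3.png',im)
cv2.imwrite('pics/w3z.png',cv2.resize(im[60:240,160:340],None,fx=3.3,fy=3.3,interpolation=cv2.INTER_CUBIC))
```

```text
138 [-3.214   5.0781  1.7346] [ 1.03    0.5219 -0.0153] [ 0.4907 -0.1307  0.0749] 10.242966944321365
126 [-3.1187  4.9055  2.364 ] [ 1.1442  0.5144 -0.0449] [ 0.4907 -0.1306  0.0749] 9.83977208826986
114 [-3.7268  5.7442  2.1735] [1.2061 0.5352 0.0016] [ 0.4907 -0.1306  0.0749] 9.714620705186256
100.9 [-3.694   7.131   2.5937] [ 1.4083  0.4433 -0.0025] [ 0.4906 -0.1304  0.0749] 9.783972334571686
100.84387926299969
7.7417 [0.0259 0.3122 0.6508]
```

View pics/w3z.png

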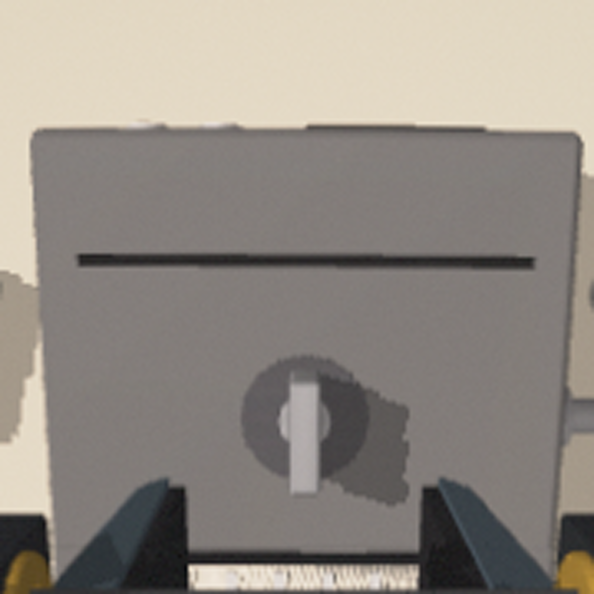

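View pics/w3.png

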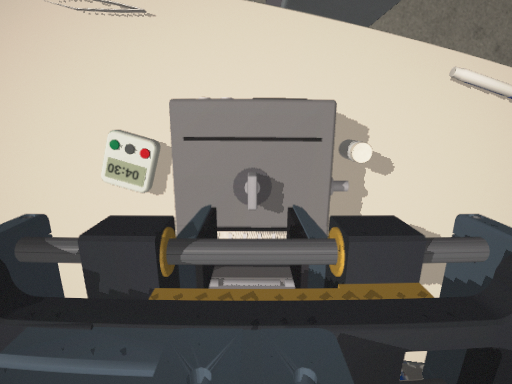

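The wing is now parallel to the sampler's sides to within about 0.5° (wing at (303,430) in the zoom, groove tilt about 0.4°). Next I go over and behind the cover with closed fingers.

```bash
cat >> h.py <<'E'
YAW=np.radians(10.6); C,S=np.cos(YAW),np.sin(YAW)
def sam(x,y,z): # sampler mm -> world
    x=(x+25)/1000; y=y/1000
    return [.4908+C*x-S*y, -.1305+S*x+C*y, z/1000]
def arc(a,s=165,y=-35,over=0):
    X=95-s*np.cos(a)+(9-over)*np.sin(a)+16; Z=65+s*np.sin(a)+(9-over)*np.cos(a)
    return sam(X,y,Z)
E
python3 - <<'E'
from h import *
for a in np.arange(1.5,-.01,-.3): print(a,arc(a),ctrl.ik(arc(a),down(100.6)))
ctrl.move_l(sam(-25,0,300),vel=.2)
ctrl.command_gripper(0)
ctrl.move_l(sam(145,-35,300),vel=.2,ori=down(100.6))
print(ctrl.move_l(sam(145,-35,229),vel=.15,contact_N=6))
print(ctrl.current_t(),ctrl.current_tool_pos(),ctrl.current_contact_force(),ctrl.current_grip_width())
cv2.imwrite('pics/s4.png',ctrl.read_camera('scene'));cv2.imwrite('pics/w4.png',ctrl.read_camera('wrist'))
E
```

```text
1.5 [np.float64(0.6282692966590253), np.float64(-0.1403809522113482), np.float64(0.23022330760467832)] [ -17.9074   29.0354   73.0077   -0.       77.9569 -118.5074]
1.2 [np.float64(0.5803939616595203), np.float64(-0.14934057762497793), np.float64(0.22204766897488237)] [ -20.1372   25.7606   80.2549   -0.       73.9845 -120.7372]
0.8999999999999999 [np.float64(0.537031744293001), np.float64(-0.15745559603085268), np.float64(0.1998434298029707)] [ -22.4544   23.8645   87.5065   -0.       68.629  -123.0544]
0.5999999999999999 [np.float64(0.5020560622932424), np.float64(-0.16400111700333908), np.float64(0.16559402864436795)] [ -24.5694   23.7801   94.2019   -0.       62.018  -125.1694]
0.2999999999999998 [np.float64(0.4785911891669154), np.float64(-0.1683924486481706), np.float64(0.12235886250125146)] [ -26.1307   25.7475   99.7338   -0.       54.5186 -126.7307]
-2.220446049250313e-16 [np.float64(0.4687331721461081), np.float64(-0.1702373263880033), np.float64(0.07399999999999995)] [ -26.8243   29.6231  103.476    -0.       46.9009 -127.4243]
False
11.8667 [ 0.6645 -0.1338  0.23  ] [0.9985 0.8328 0.8102] 0.004034600705802595
```

View pics/s4.png

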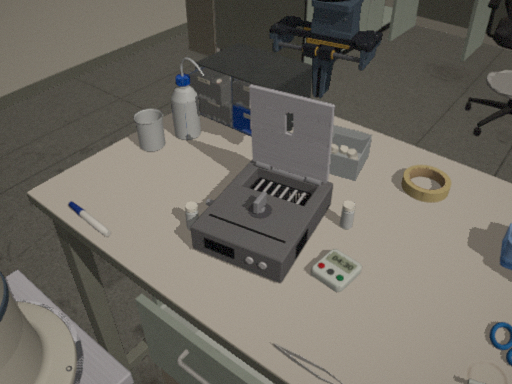

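View pics/w4.png

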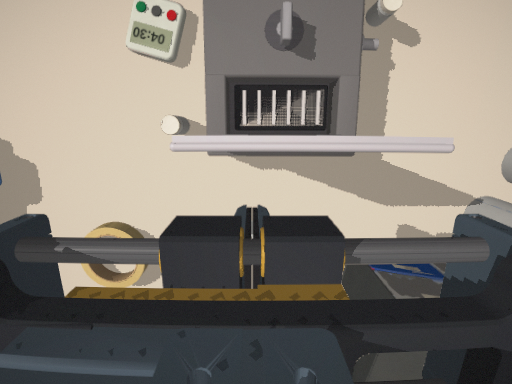

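The fingers are behind the cover, clear of it (edge at row ~145, fingertips at about (250,215)), and the wing is in line. Now I swing the cover down along its arc.

Run:
```python
from h import *
ctrl.move_l(arc(1.5),vel=.08)
print(ctrl.current_contact_force())
for a in np.arange(1.4,.29,-.1):
    ctrl.move_l(arc(a),vel=.08)
    if ctrl.current_contact_force().__abs__().max()>25: print('force!',a); break
    print(round(a,2),ctrl.current_contact_force())
print(ctrl.current_t(),ctrl.current_tool_pos())
cv2.imwrite('pics/s5.png',ctrl.read_camera('scene'));cv2.imwrite('pics/w5.png',ctrl.read_camera('wrist'))
```

```text
[ 0.7811 -0.3585  0.4494]
1.4 [ 2.3561 -0.7987 -0.9337]
1.3 [ 1.6223  0.4882 -0.3844]
1.2 [ 2.3016  1.6517 -0.3052]
1.1 [4.1081 0.9122 0.2881]
1.0 [2.3151 1.9813 0.1598]
0.9 [2.5187 1.1751 1.5165]
0.8 [2.9862 1.7766 2.0628]
0.7 [2.5142 0.6119 1.9948]
0.6 [1.2855 1.7387 3.513 ]
0.5 [1.6264 1.201  4.9062]
0.4 [1.3    0.7588 4.0811]
0.3 [1.0792 0.986  4.2129]
16.875 [ 0.4788 -0.1684  0.1227]
```

View pics/s5.png

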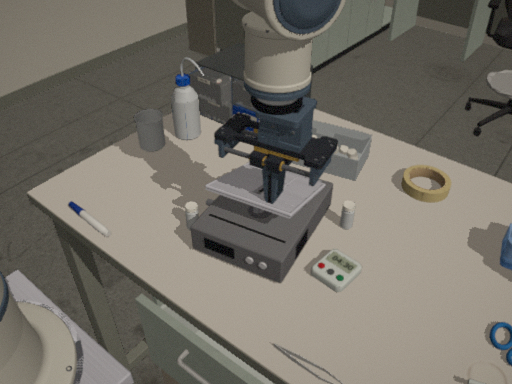

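View pics/w5.png

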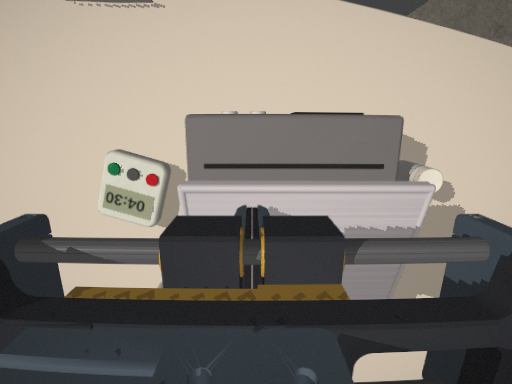

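The cover follows the fingers, at about 0.3 rad with its edge at row ~187. Now I close it the rest of the way and press.

Run:
```python
from h import *
for a in (.2,.12,.06,0):
    ctrl.move_l(arc(a),vel=.06); print(a,ctrl.current_contact_force(),ctrl.current_tool_pos())
p=np.array(arc(0))
for dz in np.arange(.5,4.1,.5):
    ctrl.move_l(p-[0,0,dz/1000],vel=.02); ctrl.sleep(.1)
    f=ctrl.current_contact_force(); print(dz,f,ctrl.current_tool_pos()[2])
    if f[2]>20: break
ctrl.sleep(.5)
print(ctrl.current_t(),ctrl.current_contact_force(),ctrl.current_tool_pos())
for n in ('scene','wrist','top'): cv2.imwrite(f'pics/{n}6.png',ctrl.read_camera(n))
b=cv2.imread("pics/scene6.png")[120:300,170:370]; cv2.imwrite("pics/s6z.png",cv2.resize(b,None,fx=3,fy=3,interpolation=cv2.INTER_CUBIC))
```

```text
0.2 [1.3822 0.6158 5.0816] [ 0.474  -0.1694  0.107 ]
0.12 [ 1.5897 -0.1533  5.4572] [ 0.4712 -0.1699  0.0941]
0.06 [0.7582 0.4775 6.5169] [ 0.4697 -0.1701  0.0843]
0 [-0.0106  0.7555  6.7013] [ 0.4689 -0.1703  0.0745]
0.5 [-0.9229  0.2113  7.0166] 0.0741931360651528
1.0 [-2.3135  0.5955 10.6365] 0.07384694269834498
1.5 [-2.4397  0.5547 14.7188] 0.07350762226525256
2.0 [-3.5885  0.8943 18.2412] 0.07315430406963017
2.5 [-4.9998  0.9549 21.9642] 0.07279007017747621
20.65 [-4.572   0.8733 22.509 ] [ 0.4689 -0.1703  0.0728]
```

View pics/s6z.png

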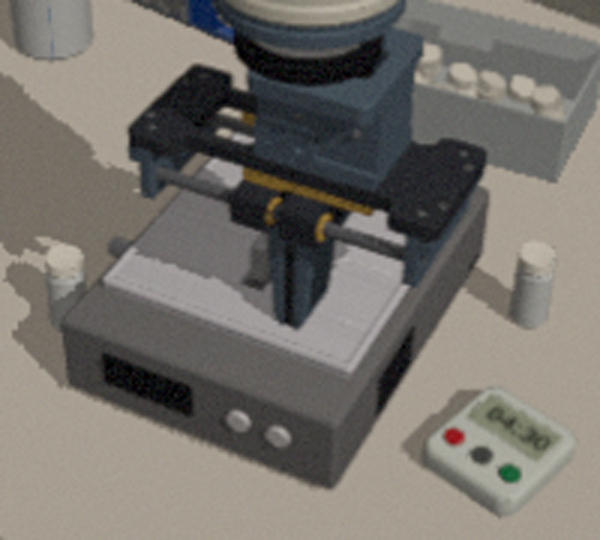

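View pics/wrist6.png

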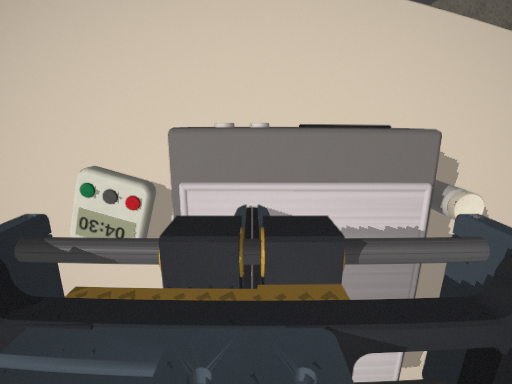

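The cover lies flat on the frame, with the wing showing through the slot at about (258,262) in the zoom. The reaction stiffens at exactly z ≈ 74 mm (the shut height), and 22 N is held steadily. The vials and timer are where they were. Handing in.

Run:
```python
from h import *
print(ctrl.current_contact_force(),ctrl.current_t()); ctrl.sign_off()
```

```text
[-4.8847  1.2969 21.7968] 20.8
the job is handed in; nothing more can be done
```

I turned the wing from about 60° out of line until it lined up with the slot, with the cover standing open. Then I swung the cover down with the closed fingers and handed in at 20.8 s, still pressing it shut.

Last checks:
- **Wing:** it was within about 0.5° of the sampler's axis in the wrist view after I released it. After closing, the scene view shows it standing up through the slot.
- **Cover:** it lies flat on the frame. The push-back stiffened once the fingertips reached about 74 mm, which is the height of the shut cover. The force then held steady at about 22 N.
- **Vials and timer:** in the final pictures they stand where they were at the start; I judged this by eye and did not measure it.

No check failed. Two angle readings disagreed: a rough early scene-view reading put the wing about 5° off the top-view one, and sampler yaw readings ranged from 9.3° to 11.3°. The close wrist view settled both.

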